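Fit the sampler's tray plate and its keyed spindle

TASK

Put the loose aluminium tray plate on the white sampler drive: lower it by its blue grip bar over the two locating pins until it lies flush on the deck, and let go. Then take the keyed spindle out of its stand by its grip, put it down through the plate's round opening into the brass hub, turn it until its key slips into the keyway, and push it fully home against the spring until its collar sits on the hub. Finish while still gripping the spindle and pressing it home (released, the spring lifts it again), with everything else on the bench left where it was.

Things in the scene. Friction and masses are not known exactly. Their poses are not given: they have to be found in the camera images.
- plate_grip (a point): Middle of the tray plate's blue grip bar: 14 mm thick along x, 50 mm long along y, from 6 to 46 mm above the plate's underside. This point is 30 mm above the underside, 25 mm in +x from the plate's centre. Axes as the plate's.
- plate: Loose aluminium tray plate, 220 (x) x 120 (y) x 6 mm, 0.4 kg, starts flat on the bench; origin at the centre of its underside, z up. On its x axis: 11 mm pin holes at -98 and +98 mm, and the round 58 mm opening for the hub at -50 mm. Small black dots (vial places) mark its +x end.
- deck (a point): Centre of the flat top of the fixed white sampler drive, 240 (x) x 140 (y) mm, 60 mm above the bench, z up. Two 8 mm steel pins with tapered tips stand 16 mm above it at x = -98 and +98 mm; hub axis at x = -50 mm. Seated, the plate has its axes along these, its centre on this point and its grip point 25 mm in +x and 30 mm above it.
- spindle_grip (a point): Middle of the spindle's grip, on its axis: an upright flat bar 50 mm long along x, 14 mm thick along y, 34 mm tall, its +x end red. Below this point: grip's foot on the collar's top at 22 mm, collar's underside at 28 mm, shaft's tip at 72 mm. z up.
- spindle: Loose steel spindle, 0.22 kg; origin on its axis in the collar's underside (collar 66 mm across, 6 mm thick). Shaft 18 mm across, 44 mm long, last 6 mm tapered. Key 6 mm wide on the +x side (under the red end), out to 14 mm from the axis, from the collar 32 mm down; then 12 mm of plain shaft. Starts upright, collar on the stand.
- stand: Fixed grey stand, 80 x 80 x 52 mm, with a 34 mm square hole down through its middle, in which the spindle hangs at the start; origin at the centre of its underside.
- hub_mouth (a point): Centre of the top face of the brass hub, 46 mm across, 9 mm above the deck, 3 above the seated plate; z up. Round bore 20 mm wide; the keyway, 8 mm wide and out to 16 mm from the axis, runs down all of it on the +x side, where a red mark is. Does not turn or move. Spindle fully home: collar on this face, its grip point 28 mm above it.
- hub: The same fixed hub; origin on its axis at bench level, same axes. A spring plunger in its bore meets the shaft's tip 38 mm below the top face and yields downward: about 5 N at first contact, 9.5 N when the collar sits on the hub.
- plunger (a joint): Spring plunger in the hub, travel in m: 0 free, 0.006 when the spindle's collar sits on the hub.
- vial_jar: Bystander, leave alone: small amber jar with white cap, 42 mm across, 70 mm tall; origin at its underside's centre
- driver: Bystander, leave alone: screwdriver with green handle, 170 mm long, lying down along its x; origin at its middle
- beaker: Bystander, leave alone: glass beaker, 68 mm across, 85 mm tall; origin at its underside's centre
- wrench: Bystander, leave alone: steel wrench, 160 mm long, lying down along its x; origin at its middle
- reagent: Bystander, leave alone: amber bottle with blue cap, 66 mm across, 130 mm tall; origin at its underside's centre
- cap_jar: Bystander, leave alone: clear jar with green cap, 60 mm across, 75 mm tall; origin at its underside's centre
Things that resemble listed ones, but are neither listed nor needed, are in the scene too. Leave any pink or purple look-alike of the spindle alone.

How it is judged (in metres and radians):
On the way, in this order (a step that is already met when the one before it is completed fails the run):
1. the tray plate lies flush on the deck over both pins, let go (z of plate_grip in the frame of deck below 0.0318 m and x of plate_grip in the frame of deck between 0.021 and 0.029 m and y of plate_grip in the frame of deck between -0.004 and 0.004 m and angle between plate_grip's own z axis and vertical below 0.03 rad and contact force between the fingers and plate below 0.2 N), for 0.3 s.
2. the spindle's key has slipped into the keyway (horizontal distance between spindle_grip and hub_mouth below 0.004 m and angle between the x axis of spindle_grip and the x axis of hub_mouth, either way round below 0.2 rad and z of spindle_grip in the frame of hub_mouth below 0.05 m), for 0.1 s.
At the end, for the whole second after the job is handed in: Plate flush on the deck over the pins (1.8 mm in height, 4 mm sideways), untouched by the fingers; spindle keyed in the hub, collar within 2 mm of its face, upright within 0.06 rad, plunger in by over 4 mm, over 5 N between spindle and hub, the fingers gripping it with over 2 N (all of step 1 and horizontal distance between spindle_grip and hub_mouth below 0.004 m and angle between the x axis of spindle_grip and the x axis of hub_mouth, either way round below 0.2 rad and z of spindle_grip in the frame of hub_mouth below 0.03 m and angle between spindle_grip's own z axis and vertical below 0.06 rad and value of joint plunger above 0.004 m and contact force between spindle and hub above 5 N and contact force between the fingers and spindle above 2 N); the arm keeps its last pose, push and grip.
It fails at once if a bystander was moved by more than 30 mm (distance of any of vial_jar, driver, beaker, wrench, reagent, cap_jar from where it was at the start of the episode above 0.03 m).
It also fails if it takes over 58 s, if anything falls off the work surface, if the arm or the gripper's body presses on something with over 40 N, if the wrist force passes 120 N, or if a joint passes its speed limit or range.

ROBOT

A 6-joint arm with a two-finger parallel gripper is mounted at the origin on the work surface. World frame = base frame: x ahead of the robot, y to its left, z up, the work surface at z = 0. Lengths are in m, angles in degrees, forces in N, time in s.
With the tool pointing down it reaches from about 0.4 to 0.825 m from the base axis. Payload 7 kg.
Tool frame: the origin (TCP) lies midway between the tips of the shut fingers; the grasp point (between the pads) lies 19 mm behind it; z points along the fingers, y is the direction in which the jaws open and shut (so a half turn about z gives the same grasp; the last joint's range is limited). The gripper opens to 88 mm and grips with 3 to 60 N. Pads are 19 mm wide; open, the fingers measure 130 mm over their backs; the gripper's body (78 mm by 193 mm) begins 47 mm behind the grasp point.
Start: joints at [-47.779, 20.546, 0.682, 0, -70.136, -16.507], TCP at [0.293, -0.608, 0.227] pointing down, gripper open.
Joint ranges: [-176.03, 176.03], [-82.01, 121.73], [-58.28, 71.71], [-173.87, 95.51], [-174.79, -0.11], [-173.66, 173.66]. Speed limits (degrees/s): [136.94, 136.94, 172.46, 180, 180, 180].

INTERFACE

Orientations are given as a 3x3 rotation matrix whose columns are the frame's x, y, z axes.
In Python, from rig import robot gives the robot as it stands. Calls block until the motion is done:
- robot.goto(position, orientation): joint-space move of the TCP to a pose.
- robot.servo_line(position, ori=None, speed=0.15): straight line of the TCP; ori=None keeps the orientation; speed is the mean speed in m/s.
- robot.movej(angles): joint-space move.
- robot.move_gripper(opening): opening from 0.0 (shut) to 1.0 (fully open); the grip force is fixed at half the most; returns when the fingers have stopped.
- robot.dwell(seconds).
- robot.ik(position, orientation): joint angles nearest the present ones, or None.
- robot.grab_frame(name): name is "scene" or "top" or "wrist"; returns (picture, depth): 420x560x3 uint8, red, green, blue; 420x560 float32, m along the optical axis (not along the pixel's ray), 0 where there is no reading.
- robot.camera_info(name): a dict with "vfov" (degrees; the focal length in pixels is half the picture's height over the tangent of half this angle, whatever the lens; pixels are square), "cx", "cy" (the principal point, pixels), "view" (4x4, takes a point from world to camera coordinates); the wrist camera has in their place "T_tool_cam" (4x4, takes a point from camera to tool coordinates, whose origin is the TCP and whose axes are the flange's). Camera axes: x right, y down, z forward; pixel columns grow to the right and rows downward; lengths in m; the calibration is good to about 2 mm. A picture is of the moment at which its call begins: read the wrist's pose just before it. camera_info takes no time and is no camera call.
A pose or a line that the arm cannot do raises robot.Unreachable and nothing moves.
- robot.job_done(): hands the job in, once; it reports no verdict.
Readings, each from a call of its own:
- robot.read_t(): time.
- robot.read_qpos(): joint angles.
- robot.read_qvel(): joint speeds.
- robot.read_effort(): joint torques, N m.
- robot.read_position(): TCP position.
- robot.read_tcp_rot(): TCP orientation.
- robot.read_force(): force on the tool from outside, world axes, zero at the start.
- robot.read_ft_torque(): the same for the moment, N m.
- robot.read_grip_width(): opening from 0.0 (shut) to 1.0 (fully open).
Only numpy, scipy, OpenCV 4.12 (cv2) and the standard library are available. Lean on these libraries where they do the work, as an engineer would, in place of code of your own. Each camera call takes 0.05 s, during which the arm holds its last target.

## Working session

There is one attempt and no reset: what is moved stays moved. The work goes in short steps, each a Python script; the robot and the scene stay as the last script left them, time stands still between calls to the robot, and variables do not carry over. Pictures are saved under pics/ and viewed, and the job is handed in when it is done.

```bash
ls; mkdir -p pics; python3 - <<'E'
from rig import robot
import cv2,numpy as np
print(robot.read_t())
for n in("scene","top","wrist"):
    p,d=robot.grab_frame(n); cv2.imwrite(f"pics/{n}0.png",cv2.cvtColor(p,cv2.COLOR_RGB2BGR)); np.save(f"pics/{n}0.npy",d)
    print(n,robot.camera_info(n))
E
```

```text
pics
0.0
scene {'vfov': 56.60271346881818, 'cx': 284.8005785436069, 'cy': 211.5244356046885, 'view': array([[-0.37226087,  0.92800075,  0.01537726,  0.25025505],
       [ 0.69848799,  0.29102667, -0.65377213, -0.32444239],
       [-0.61117622, -0.23263295, -0.75653522,  1.29613044],
       [ 0.        ,  0.        ,  0.        ,  1.        ]])}
top {'vfov': 54.14871663903055, 'cx': 279.51210826891526, 'cy': 206.4283661288175, 'view': array([[ 0.02563343, -0.99960124, -0.01184403, -0.04854506],
       [-0.98102947, -0.02287624, -0.19250419,  0.55592266],
       [ 0.19215648,  0.01655388, -0.98122467,  0.96270776],
       [ 0.        ,  0.        ,  0.        ,  1.        ]])}
wrist {'vfov': 66.34884823780116, 'cx': 279.8052396708381, 'cy': 209.56935581551025, 'T_tool_cam': array([[-1.63594045e-03, -9.62622925e-01, -2.70840227e-01,
         7.23536757e-02],
       [ 9.99998600e-01, -1.67022435e-03, -1.03905944e-04,
        -5.60630405e-04],
       [-3.52341700e-04, -2.70840018e-01,  9.62624309e-01,
        -1.58162753e-01],
       [ 0.00000000e+00,  0.00000000e+00,  0.00000000e+00,
         1.00000000e+00]])}
```

View pics/scene0.png

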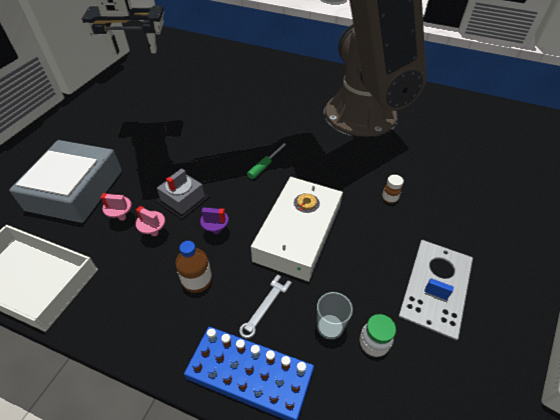

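View pics/top0.png

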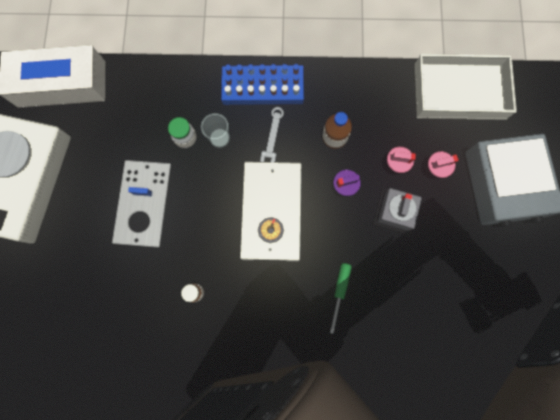

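View pics/wrist0.png

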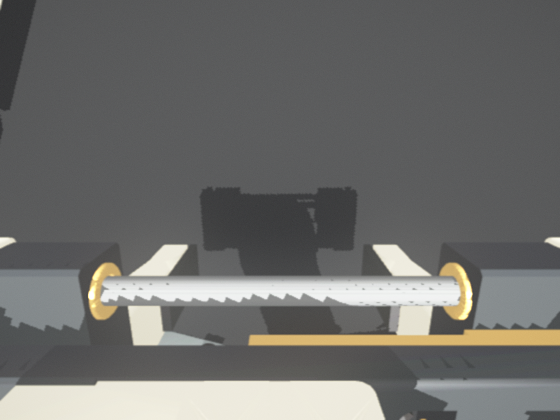

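Candidates in the top view:
- **Spindle:** grey one in the stand at (403,207). The look-alikes are purple (347,183) and pink (401,159) and (442,164).
- **Plate:** aluminium with the blue bar at (139,191). The blue rack (262,84) and the box with a blue label (46,69) are not it.
- **Deck:** white block at (271,211), with the brass hub at (271,230). The white trays and boxes at the right are not it.

Next I'll check these in close crops.

```bash
python3 - <<'E'
import cv2,numpy as np
p=cv2.imread("pics/top0.png")
def c(x0,y0,x1,y1,s): return cv2.resize(p[y0:y1,x0:x1],None,fx=s,fy=s,interpolation=cv2.INTER_CUBIC)
cv2.imwrite("pics/c1.png",c(105,155,180,255,6))
cv2.imwrite("pics/c2.png",c(235,155,310,265,5))
cv2.imwrite("pics/c3.png",c(375,180,430,235,8))
E
```

```text
(no output)
```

View pics/c1.png

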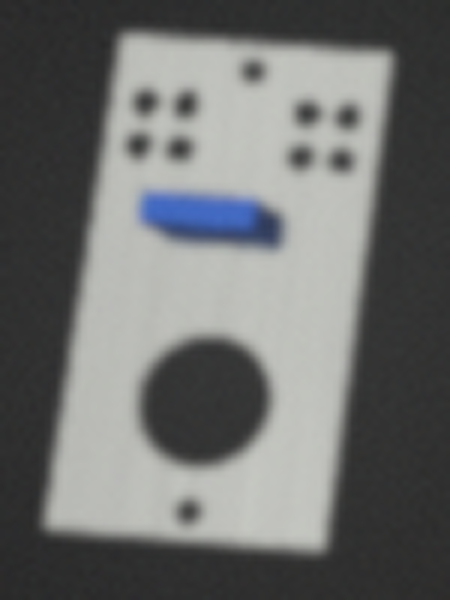

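View pics/c2.png

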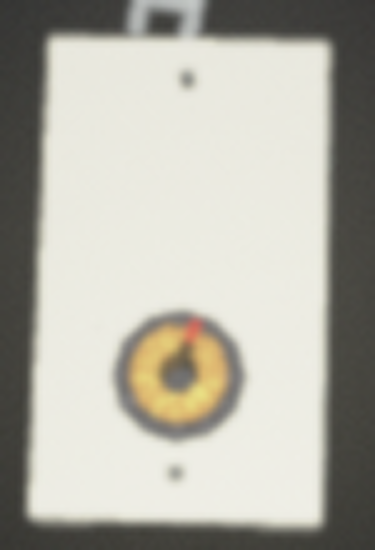

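View pics/c3.png

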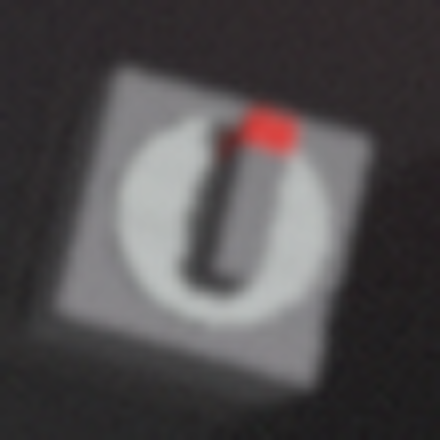

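```bash
cat > h.py <<'E'
import numpy as np,cv2
def K(info):
    f=210/np.tan(np.radians(info["vfov"])/2); return f,info["cx"],info["cy"]
def bp(info,u,v,z,V=None):
    "pixel -> world at height z"
    f,cx,cy=K(info); V=info["view"] if V is None else V
    R=V[:3,:3];t=V[:3,3]; C=-R.T@t
    r=R.T@np.array([(u-cx)/f,(v-cy)/f,1.]); return C+r*(z-C[2])/r[2]
def proj(info,X,V=None):
    f,cx,cy=K(info); V=info["view"] if V is None else V
    c=V[:3,:3]@X+V[:3,3]; return f*c[0]/c[2]+cx,f*c[1]/c[2]+cy,c[2]
def wview(info,pos,R):
    T=np.eye(4);T[:3,:3]=R;T[:3,3]=pos
    return np.linalg.inv(T@info["T_tool_cam"])
E
python3 - <<'E'
from rig import robot
from h import *
np.set_printoptions(precision=4,suppress=True)
I=robot.camera_info("top"); d=np.load("pics/top0.npy")
def m(u,v,z,x0,y0,s):
    U=x0+(u+.5)/s-.5;V=y0+(v+.5)/s-.5; P=bp(I,U,V,z)
    dd=d[int(round(V)),int(round(U))]; f,cx,cy=K(I)
    Rt=I["view"]; X=Rt[:3,:3].T@(np.array([(U-cx)/f*dd,(V-cy)/f*dd,dd])-Rt[:3,3])
    return P,X
for n,a in dict(h1=(253,70,.006),h2=(188,511,.006),op=(205,400,.006),bar=(199,212,.046)).items(): print(n,*m(*a,105,155,6))
for n,a in dict(p1=(187,79,.068),p2=(175,473,.068),hub=(178,375,.069),red=(195,328,.069),c1=(48,38,.06),c2=(330,40,.06),c3=(323,525,.06),c4=(29,520,.06)).items(): print(n,*m(*a,235,155,5))
for n,a in dict(red=(272,128,.08+.017-.0+.0),col=(228,218,.058),gripbot=(240,275,.097)).items(): print(n,*m(*a,375,180,8))
E
```

```text
h1 [0.6667 0.3209 0.006 ] [ 0.6686  0.3233 -0.0007]
h2 [0.4707 0.3315 0.006 ] [ 0.4714  0.3338 -0.0003]
op [0.5188 0.3287 0.006 ] [0.5189 0.329  0.0051]
bar [0.5926 0.324  0.046 ] [0.5923 0.3236 0.047 ]
p1 [ 0.6448 -0.0142  0.068 ] [ 0.6428 -0.0145  0.0751]
p2 [ 0.4494 -0.0141  0.068 ] [ 0.4485 -0.0145  0.0785]
hub [ 0.4965 -0.0142  0.069 ] [ 0.5022 -0.0126  0.0281]
red [ 0.5197 -0.0217  0.069 ] [ 0.521  -0.0215  0.0607]
c1 [0.6669 0.0566 0.06  ] [0.6854 0.0632 0.0002]
c2 [ 0.669  -0.0851  0.06  ] [ 0.6865 -0.087   0.0035]
c3 [ 0.427  -0.0855  0.06  ] [ 0.4311 -0.0876 -0.0023]
c4 [0.4259 0.0556 0.06  ] [0.4295 0.0616 0.0042]
red [ 0.5818 -0.3408  0.097 ] [ 0.5836 -0.3431  0.0892]
col [ 0.5622 -0.3382  0.058 ] [ 0.5549 -0.3277  0.0944]
gripbot [ 0.5373 -0.3299  0.097 ] [ 0.5382 -0.3313  0.0923]
```

```bash
cat >> h.py <<'E'
def Rd(a):
    "tool down, tool x along world angle a (deg)"
    a=np.radians(a);x=np.array([np.cos(a),np.sin(a),0]);z=np.array([0,0,-1.]);return np.c_[x,np.cross(z,x),z]
E
python3 - <<'E'
from rig import robot
from h import *
np.set_printoptions(precision=1,suppress=True)
print(robot.read_tcp_rot())
def t(n,p,a):
    print(n,a,robot.ik(p,Rd(a)))
for a in(90-3,-93): t("plate",[.594,.325,.03],a); t("platev",[.57,.325-.1*np.sign(a),.14],a)
for a in(90,-90): t("deckplace",[.572,-.0145,.07],a);t("deckv",[.547,-.0145-.1*np.sign(a),.2],a)
for a in(-14,166): t("sp",[.56,-.335,.06],a);t("spv",[.56-.1*np.cos(np.radians(a)),-.335,.2],a)
for a in(-18,162): t("hub",[.497,-.0145,.08],a);t("hubv",[.497-.1*np.cos(np.radians(a)),-.0145,.2],a)
E
```

```text
[[-0.9 -0.4 -0. ]
 [-0.4  0.9  0. ]
 [ 0.   0.  -1. ]]
plate 87 [ 45.1  30.4 -11.5   0.  -48.1 131.9]
platev 87 [ 39.8  18.6 -14.1   0.  -57.2 137.2]
plate -93 [ 45.1  30.4 -11.5   0.  -48.1 -48.1]
platev -93 [ 52.4  27.1  -0.6   0.  -62.2 -55.4]
deckplace 90 [ 18.1  19.6 -23.7   0.  -46.8 161.9]
deckv 90 [  8.2  10.8 -16.4   0.  -62.8 171.8]
deckplace -90 [ 18.1  19.6 -23.7   0.  -46.8 -18.1]
deckv -90 [ 29.2  10.3 -17.    0.  -62.7 -29.2]
sp -14 [-13.8  26.6 -13.5   0.  -49.9  89.8]
spv -14 [-16.3  12.  -14.9   0.  -63.2  92.3]
sp 166 [-13.8  26.6 -13.5   0.  -49.9 -90.2]
spv 166 [-11.9  27.2   7.6   0.  -70.4 -92.1]
hub -18 [ 21.   12.6 -32.4   0.  -45.   51. ]
hubv -18 [ 26.4  -5.2 -33.5   0.  -61.7  45.6]
hub 162 [  21.    12.6  -32.4    0.   -45.  -129. ]
hubv 162 [  17.5   13.9  -12.3    0.   -63.8 -125.5]
```

```bash
cat > v.py <<'E'
from rig import robot
from h import *
import json
def look(name):
    p=robot.read_position();R=robot.read_tcp_rot()
    im,d=robot.grab_frame("wrist")
    cv2.imwrite(f"pics/{name}.png",cv2.cvtColor(im,cv2.COLOR_RGB2BGR));np.savez(f"pics/{name}.npz",p=p,R=R,d=d)
    return im
def crop(name,x0,y0,x1,y1,s):
    p=cv2.imread(f"pics/{name}.png");cv2.imwrite(f"pics/{name}_c.png",cv2.resize(p[y0:y1,x0:x1],None,fx=s,fy=s,interpolation=cv2.INTER_CUBIC))
def wm(name,u,v,z,x0=0,y0=0,s=1):
    D=np.load(f"pics/{name}.npz");I=robot.camera_info("wrist")
    return bp(I,x0+(u+.5)/s-.5,y0+(v+.5)/s-.5,z,wview(I,D["p"],D["R"]))
E
python3 - <<'E'
from v import *
a=-14;c=np.array([np.cos(np.radians(a)),np.sin(np.radians(a)),0])
robot.goto(np.array([.56,-.336,.2])-.1*c,Rd(a)); print(robot.read_t()); look("sp1")
a=-18;c=np.array([np.cos(np.radians(a)),np.sin(np.radians(a)),0])
robot.goto(np.array([.497,-.0145,.211])-.1*c,Rd(a)); print(robot.read_t()); look("hub1")
robot.goto([.547,-.0145+.1,.2],Rd(-90)); print(robot.read_t()); look("deck1")
robot.goto([.57,.325+.1,.146],Rd(-93)); print(robot.read_t()); look("plate1")
for n in("sp1","hub1","deck1","plate1"): pass
a=[cv2.imread(f"pics/{n}.png") for n in("sp1","hub1","deck1","plate1")]
cv2.imwrite("pics/m1.png",cv2.resize(np.vstack([np.hstack(a[:2]),np.hstack(a[2:])]),(800,600)))
E
```

```text
1.775
3.0917
4.2667
5.6167
```

View pics/m1.png

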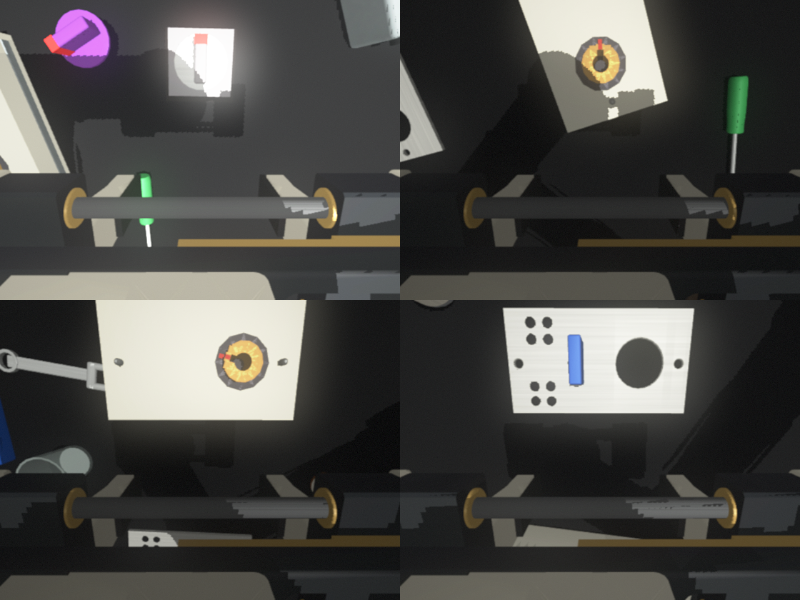

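```bash
python3 - <<'E'
from v import *
crop("plate1",140,0,420,170,2.8)
crop("deck1",120,0,440,170,2.5)
crop("sp1",220,20,340,145,4.8)
crop("hub1",220,30,340,100,6)
E
```

```text
(no output)
```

View pics/plate1_c.png

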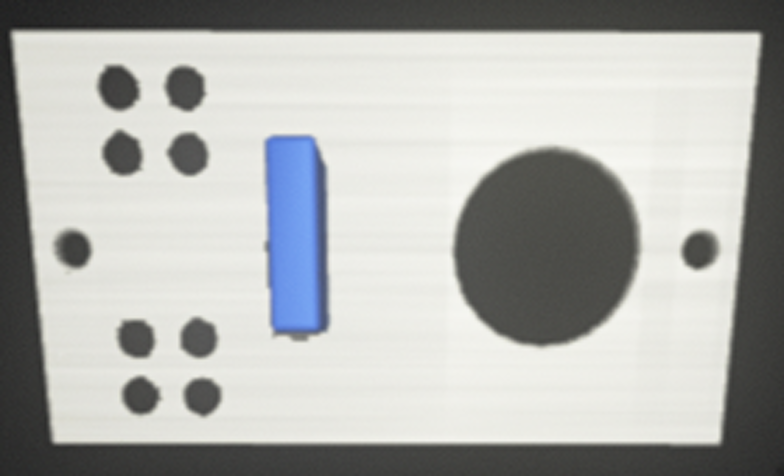

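View pics/deck1_c.png

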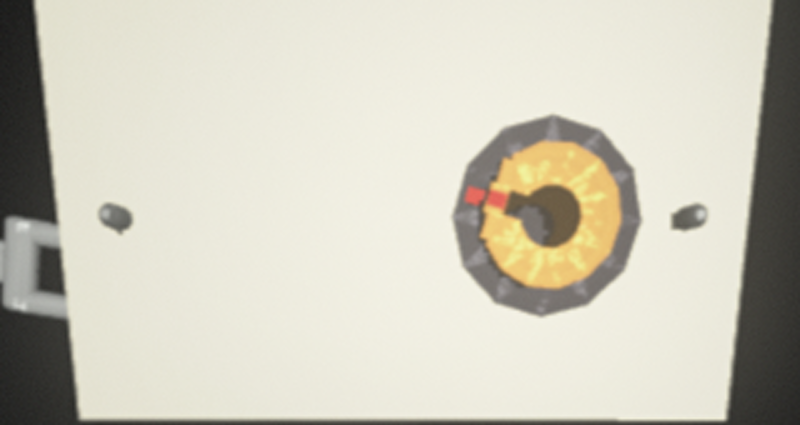

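View pics/sp1_c.png

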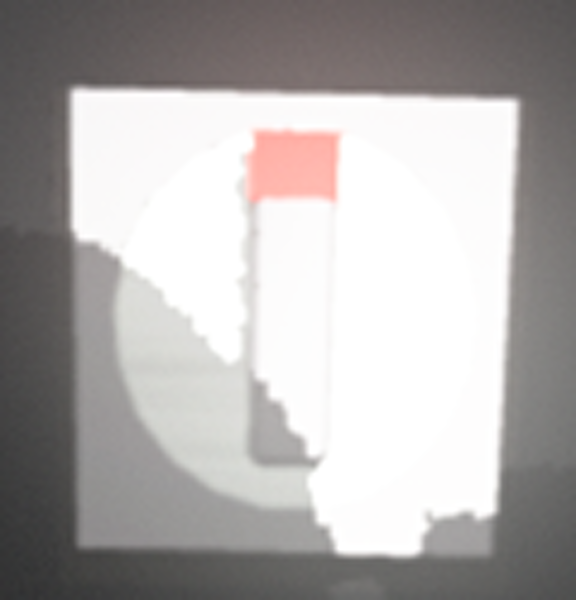

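View pics/hub1_c.png

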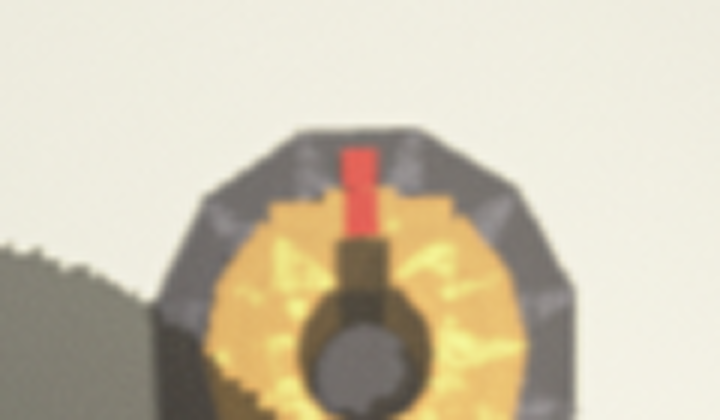

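```bash
python3 - <<'E'
from v import *
np.set_printoptions(precision=4,suppress=True)
def ang(a,b): d=b-a; return np.degrees(np.arctan2(d[1],d[0])),np.linalg.norm(d)
P=lambda u,v,z:wm("plate1",u,v,z,140,0,2.8)
h1,h2,o=P(73,248,.006),P(701,249,.006),P(547,246,.006)
bar=[P(*q,.046) for q in((266,137),(314,137),(322,330),(273,331))]
print("plate",h1,h2,o,ang(h2,h1),"ctr",(h1+h2)/2,"bar",np.mean(bar,0),ang(bar[1],bar[0]),ang(bar[2],bar[1]))
D=lambda u,v,z:wm("deck1",u,v,z,120,0,2.5)
t1,t2=D(108,212,.076),D(702,212,.076); b1,b2=D(122,224,.06),D(679,221,.06)
print("deck tips",t1,t2,ang(t2,t1),(t1+t2)/2,"base",b1,b2,ang(b2,b1),(b1+b2)/2)
e=[D(80,418,.06),D(727,418,.06)];print("edge",e,ang(e[1],e[0]))
hb,rd=D(551,216,.069),D(486,197,.066);print("hub",hb,ang(hb,D(497,201,.069)))
H=lambda u,v,z:wm("hub1",u,v,z,220,30,6)
hc=H(366,349,.069);print("hub",hc,ang(hc,H(360,165,.06)),ang(hc,H(361,212,.069)))
S=lambda u,v,z:wm("sp1",u,v,z,220,20,4.8)
g=[S(*q,.097) for q in((252,131),(340,132),(322,462),(249,462))]
print("grip",g,np.mean(g,0),ang(g[3],g[0]),ang(g[2],g[1]),ang(g[1],g[0]))
s=[S(*q,.052) for q in((70,89),(520,98),(492,555),(77,548))]
print("stand",np.mean(s,0),ang(s[3],s[0]),ang(s[2],s[1]),ang(s[1],s[0]))
print("collar L",S(114,310,.058), "bottom",S(285,508,.058))
E
```

```text
plate [0.6654 0.3195 0.006 ] [0.4698 0.3305 0.006 ] [0.5177 0.327  0.006 ] (np.float64(-3.2189116632987913), np.float64(0.1959133894324958)) ctr [0.5676 0.325  0.006 ] bar [0.5924 0.3241 0.046 ] (np.float64(-3.1347869438506804), np.float64(0.012572988114353313)) (np.float64(-91.87782038518358), np.float64(0.04860907028959989))
deck tips [ 0.6435 -0.0158  0.076 ] [ 0.4483 -0.0156  0.076 ] (np.float64(-0.049237295066304886), np.float64(0.19522821981334015)) [ 0.5459 -0.0157  0.076 ] base [ 0.6445 -0.0134  0.06  ] [ 0.4504 -0.0142  0.06  ] (np.float64(0.24011150457782687), np.float64(0.19410211523850934)) [ 0.5474 -0.0138  0.06  ]
edge [array([0.6665, 0.0543, 0.06  ]), array([0.4261, 0.0545, 0.06  ])] (np.float64(-0.06045219627154945), np.float64(0.2403489649994465))
hub [ 0.4966 -0.0151  0.069 ] (np.float64(-14.460853071497342), np.float64(0.01896628787010944))
hub [ 0.497  -0.0148  0.069 ] (np.float64(-16.19985151892001), np.float64(0.027706054353509663)) (np.float64(-15.852978264609154), np.float64(0.01848369693051027))
grip [array([ 0.5853, -0.3363,  0.097 ]), array([ 0.5818, -0.3494,  0.097 ]), array([ 0.5351, -0.335 ,  0.097 ]), array([ 0.538 , -0.3235,  0.097 ])] [ 0.5601 -0.3361  0.097 ] (np.float64(-15.121954636088347), np.float64(0.04895796710015396)) (np.float64(-17.098754478692324), np.float64(0.04887524980048369)) (np.float64(75.23176704593978), np.float64(0.013558248113457549))
stand [ 0.5595 -0.3358  0.052 ] (np.float64(-15.416213056094392), np.float64(0.08022454475427765)) (np.float64(-15.73268533641295), np.float64(0.08010053765811262)) (np.float64(74.78845775171402), np.float64(0.08079365852450501))
collar L [ 0.5704 -0.3055  0.058 ] bottom [ 0.5289 -0.3271  0.058 ]
```

```bash
python3 - <<'E'
from v import *
np.set_printoptions(precision=4,suppress=True)
R=Rd(-93.2)
robot.goto([.5926,.3239,.09],R); robot.move_gripper(.55)
robot.servo_line([.5926,.3239,.0125],speed=.1)
print(robot.read_force(),robot.read_position())
robot.move_gripper(0); print(robot.read_grip_width(),robot.read_force(),robot.read_position())
robot.servo_line([.5926,.3239,.15],speed=.15)
print(robot.read_grip_width(),robot.read_force(),robot.read_t(),robot.read_position())
robot.goto([.5718,-.015,.16],Rd(-90)); print(robot.read_t())
robot.dwell(.2);look("pl2")
for n in("scene","top"):
    p,d=robot.grab_frame(n); cv2.imwrite(f"pics/{n}2.png",cv2.cvtColor(p,cv2.COLOR_RGB2BGR))
a=[cv2.imread(f"pics/{n}.png") for n in("scene2","top2")]
cv2.imwrite("pics/m2.png",np.vstack([cv2.resize(x[60:360],(560,300)) for x in a]))
E
```

```text
[-0.3153 -0.257   0.3789] [0.593  0.3242 0.0131]
0.15632986185358344 [-1.1065  0.3409  0.8691] [0.5925 0.3239 0.0126]
0.15924039500016937 [ 0.1987  0.3258 -3.6371] 9.6917 [0.5919 0.3235 0.1486]
10.975
```

View pics/m2.png

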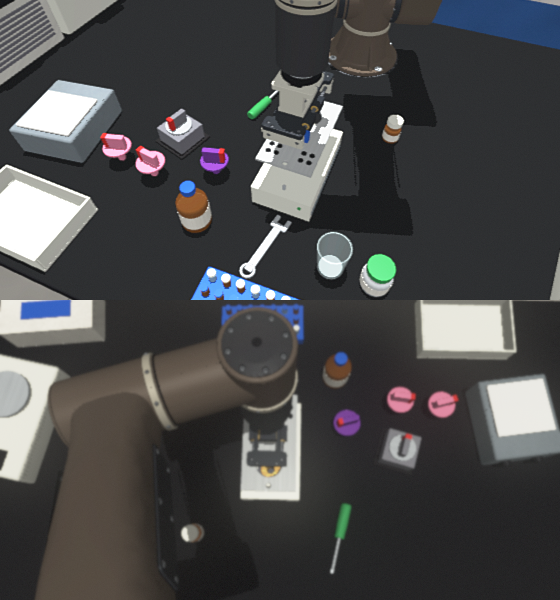

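View pics/pl2.png

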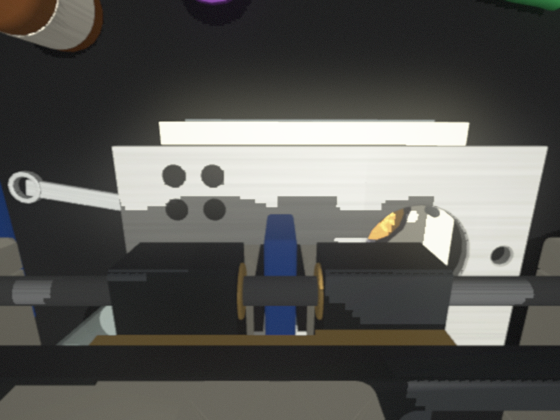

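```bash
python3 - <<'E'
from v import *
np.set_printoptions(precision=4,suppress=True)
robot.servo_line([.5718,-.015,.060+.0126+.020],speed=.1); robot.dwell(.3)
p=robot.read_position();print(p,robot.read_force())
c=np.array([.5718,-.015,.0926])*2-p; c[2]=.0926
for z in(.0846,.0806,.0766,.0746,.0731):
    robot.servo_line([c[0],c[1],z],speed=.04);robot.dwell(.1);print(z,robot.read_position(),robot.read_force())
    if robot.read_force()[2]>12: break
print(robot.read_t())
look("pl3")
for n in("scene",):
    p,d=robot.grab_frame(n); cv2.imwrite(f"pics/{n}3.png",cv2.resize(cv2.cvtColor(p,cv2.COLOR_RGB2BGR)[120:300,200:420],None,fx=3,fy=3))
E
```

```text
[ 0.5721 -0.0149  0.0931] [ 0.167  -0.419  -3.8526]
0.0846 [ 0.5716 -0.0151  0.0845] [-0.0068  0.2773 -3.1483]
0.0806 [ 0.5715 -0.0151  0.0806] [-0.7267  0.0194 -3.2948]
0.0766 [ 0.5715 -0.0151  0.0766] [ 0.449   0.4712 -3.5906]
0.0746 [ 0.5715 -0.0151  0.0746] [-0.0482  0.637  -4.251 ]
0.0731 [ 0.5716 -0.0151  0.0731] [-0.7245  1.0664 -3.0482]
14.3
```

View pics/scene3.png

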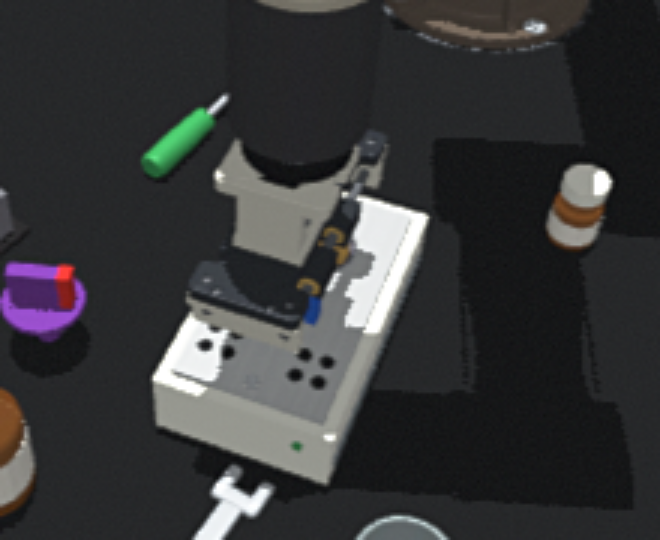

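View pics/pl3.png

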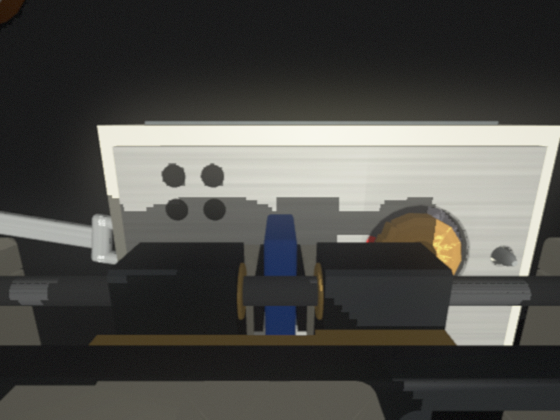

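```bash
python3 - <<'E'
from v import *
np.set_printoptions(precision=4,suppress=True)
p=np.array([.5716,-.0151,0])
for z in(.0724,.0718,.0712,.0706):
    robot.servo_line([p[0],p[1],z],speed=.02);robot.dwell(.1);f=robot.read_force();print(z,robot.read_position(),f)
    if f[2]>0: break
robot.move_gripper(.42); print(robot.read_grip_width(),robot.read_force())
robot.servo_line([p[0],p[1],.16],speed=.15)
a=-16;c=np.array([np.cos(np.radians(a)),np.sin(np.radians(a)),0])
robot.goto([.547,-.015+.1,.22],Rd(-90)); print(robot.read_t()); look("deck4")
E
```

```text
0.0724 [ 0.5718 -0.0151  0.0726] [-0.5678 -0.1756 -0.5648]
0.0718 [ 0.5718 -0.0151  0.0726] [-2.17    1.3463  5.058 ]
0.4206724591431222 [-0.049   0.0559 -0.2469]
17.0333
```

View pics/deck4.png

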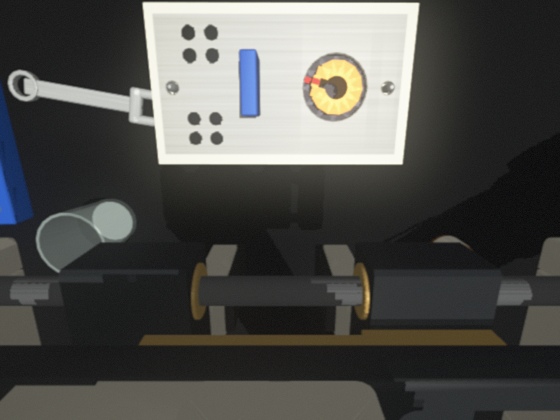

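The plate lies flush: contact came at TCP 0.0726 m, as predicted. Both pins show through their holes at (172,88) and (389,88). I'll measure the hub again in a close crop.

```bash
python3 - <<'E'
from v import *
crop("deck4",290,45,380,130,7)
E
```

```text
(no output)
```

View pics/deck4_c.png

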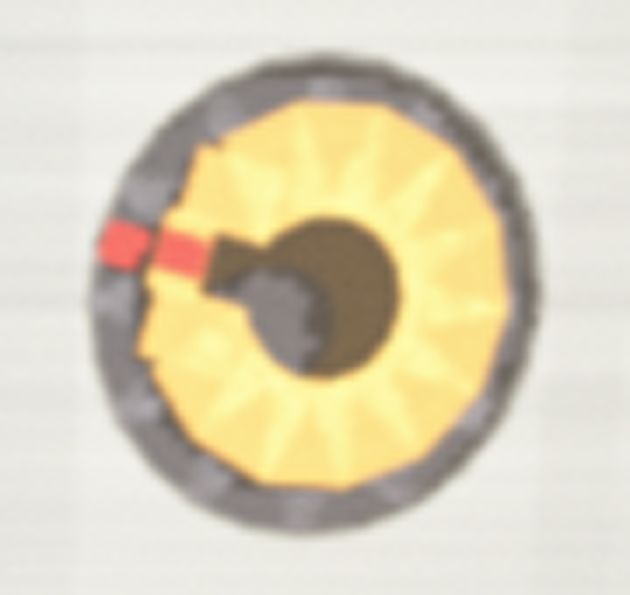

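```bash
python3 - <<'E'
from v import *
np.set_printoptions(precision=4,suppress=True)
H=lambda u,v,z:wm("deck4",u,v,z,290,45,7)
c=H(322,298,.069);
for q in((182,255),(215,262)):
    d=H(*q,.069)-c;print("hub",c,np.degrees(np.arctan2(d[1],d[0])),np.linalg.norm(d))
W=lambda u,v,z:wm("deck4",u,v,z)
print("pins",W(172,88,.076),W(389,88,.076),"bar",W(248,51,.106),W(250,116,.106))
R=Rd(-15.5)
robot.goto([.5598,-.336,.16],R)
robot.move_gripper(.5)
robot.servo_line([.5598,-.336,.0625],speed=.1);robot.dwell(.1)
print(robot.read_force(),robot.read_position())
robot.move_gripper(0);print(robot.read_grip_width(),robot.read_force(),robot.read_position())
robot.servo_line([.5598,-.336,.23],speed=.15);print(robot.read_force(),robot.read_grip_width())
robot.goto([.4968,-.015,.23],Rd(-16));robot.dwell(.2)
print(robot.read_t(),robot.read_position(),robot.read_force());look("sp5")
for n in("scene",):
    p,d=robot.grab_frame(n); cv2.imwrite(f"pics/{n}5.png",cv2.resize(cv2.cvtColor(p,cv2.COLOR_RGB2BGR)[60:280,200:420],None,fx=2.7,fy=2.7))
E
```

```text
hub [ 0.4968 -0.0153  0.069 ] -15.870450842296863 0.01889565446335491
hub [ 0.4968 -0.0153  0.069 ] -17.277138955832623 0.014577827377075202
pins [ 0.642 -0.014  0.076] [ 0.4509 -0.014   0.076 ] bar [ 0.5716 -0.0381  0.106 ] [0.5713 0.01   0.106 ]
[ 0.3704 -0.1162 -0.1833] [ 0.5603 -0.3362  0.0634]
0.15514349420910853 [-0.436  -0.5095  0.4717] [ 0.5598 -0.3361  0.0626]
[-0.1403 -0.0066 -3.4724] 0.15734073028935266
23.8167 [ 0.4971 -0.0158  0.2298] [-0.8861  1.3451 -2.7294]
```

View pics/scene5.png

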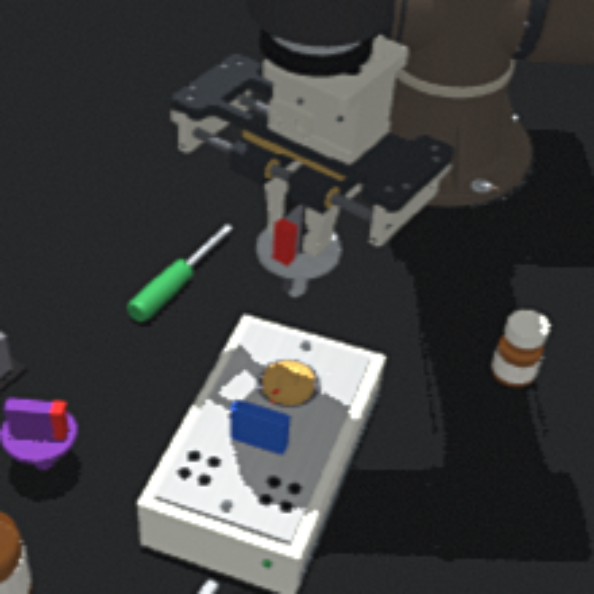

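View pics/sp5.png

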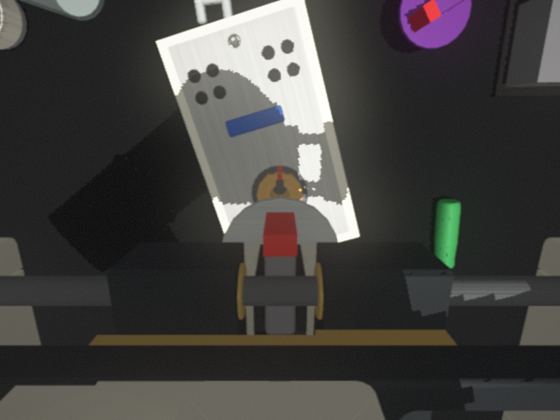

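```bash
python3 - <<'E'
from v import *
np.set_printoptions(precision=4,suppress=True)
robot.servo_line([.4968,-.0152,.128],speed=.1);robot.dwell(.25)
p=robot.read_position();print(p,robot.read_force())
c=2*np.array([.4968,-.0152])-p[:2]
for z in(.122,.118,.114,.110,.107,.104):
    robot.servo_line([*c,z],speed=.03);robot.dwell(.1);f=robot.read_force();q=robot.read_position();print(z,q,f)
    if f[2]>5 or np.hypot(*f[:2])>8: break
print(robot.read_t())
E
```

```text
[ 0.497  -0.0151  0.1284] [-0.3656  0.2899 -1.3128]
0.122 [ 0.4966 -0.0153  0.1219] [ 0.1682  0.2472 -3.5078]
0.118 [ 0.4966 -0.0153  0.1179] [-0.5257 -0.0774 -3.673 ]
0.114 [ 0.4966 -0.0153  0.114 ] [-0.2218  0.3793 -2.5524]
0.11 [ 0.4967 -0.0153  0.11  ] [-0.5706  0.1688 -3.0587]
0.107 [ 0.4967 -0.0153  0.107 ] [ 0.167  -0.8724 -2.4226]
0.104 [ 0.4967 -0.0153  0.104 ] [-0.7121  0.1739 -1.9897]
27.6333
```

```bash
python3 - <<'E'
from v import *
np.set_printoptions(precision=4,suppress=True)
c=[.4966,-.0152]
for z in(.098,.092,.087,.084,.082,.0805,.0798,.0792,.0786,.078,.0774,.0768):
    robot.servo_line([*c,z],speed=.03);robot.dwell(.1);f=robot.read_force();q=robot.read_position();print(z,q,f)
    if f[2]>18 or np.hypot(*f[:2])>12: break
print(robot.read_t(),robot.read_grip_width())
E
```

```text
0.098 [ 0.4967 -0.0152  0.098 ] [-0.159  -0.0934 -1.5451]
0.092 [ 0.4968 -0.0152  0.092 ] [ 0.3597  0.0727 -2.2365]
0.087 [ 0.4968 -0.0152  0.087 ] [-0.3529  0.4941 -2.6668]
0.084 [ 0.4969 -0.0152  0.0843] [ 0.1407 -0.0726  2.4924]
0.082 [ 0.4969 -0.0152  0.0822] [-0.297  -0.8307  4.2049]
0.0805 [ 0.4969 -0.0152  0.0807] [-0.8804 -0.5384  5.4987]
0.0798 [ 0.4969 -0.0152  0.0801] [-0.5507 -0.3246  5.8495]
0.0792 [ 0.4969 -0.0152  0.0796] [-1.7317 -1.3028  7.0649]
0.0786 [ 0.4969 -0.0152  0.0795] [-3.4696  0.4739 12.7592]
0.078 [ 0.497  -0.0152  0.0795] [-5.9462  0.1277 20.3442]
31.4 0.15831342069246923
```

Collar stop reached at TCP 0.0795 m (predicted 0.0796), with about 20 N of push. One look to check, then a steadiness check.

```bash
python3 - <<'E'
from v import *
np.set_printoptions(precision=4,suppress=True)
robot.dwell(.5);print(robot.read_position(),robot.read_force(),robot.read_grip_width());R=robot.read_tcp_rot();print(R[:,0],R[:,2])
look("f6");p,d=robot.grab_frame("scene");s=cv2.cvtColor(p,cv2.COLOR_RGB2BGR)
cv2.imwrite("pics/f6m.png",np.hstack([cv2.resize(cv2.imread("pics/f6.png"),(400,300)),cv2.resize(s,(400,300))]))
cv2.imwrite("pics/f6s.png",cv2.resize(s[130:290,230:390],None,fx=3.7,fy=3.7,interpolation=cv2.INTER_CUBIC))
E
```

```text
[ 0.4969 -0.0152  0.0795] [-7.0038  1.966  19.9108] 0.15723237272172627
[ 0.9614 -0.2751  0.0011] [ 0.0011 -0.0001 -1.    ]
```

View pics/f6s.png

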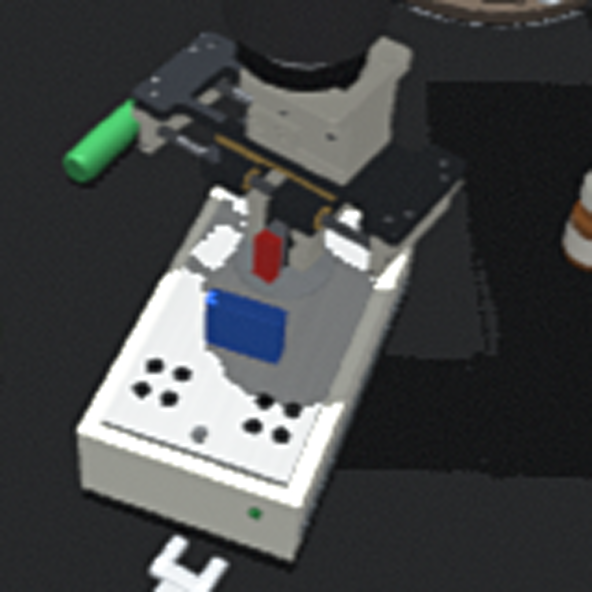

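View pics/f6m.png

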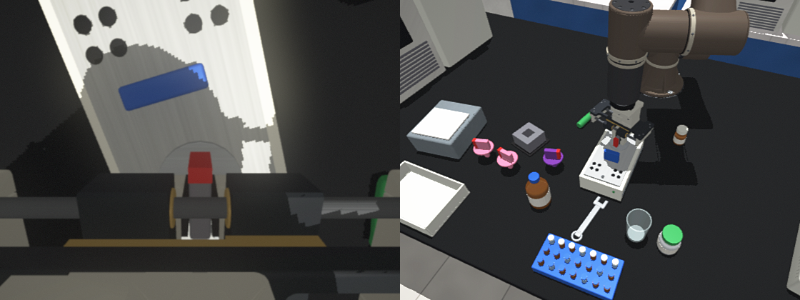

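```bash
python3 - <<'E'
from rig import robot
robot.job_done();print(robot.read_t(),robot.read_position(),robot.read_force())
E
```

```text
the job is handed in; nothing more can be done
the job is handed in; nothing more can be done
```

I placed the plate on the drive and pressed the spindle home, and handed the job in at about 32 s with the arm still gripping and pushing. The interface gives no verdict, so success isn't confirmed.

- **Plate:** it met the deck at TCP height 0.0726 m, which is where flush contact was predicted. After release, both pins showed through their holes, and the bar was within about 1 mm of its target.
- **Spindle:** I set it to the measured keyway angle of about -16°, and the key slipped in without any searching. The spring met the shaft at about the expected height. The collar stopped at TCP height 0.0795 m against a predicted 0.0796 m, with about 20 N of push, the tool upright and the grip unchanged.
- **Bystanders:** in the last picture they all look where they started; I compared them by eye and did not measure them.
- **Other readings:** at the end there was also a sideways force of about 7 N. No check failed, and the measurements from different views agreed to about 2 mm.

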